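# Set up a camshaft for a run-out check

## Task

Set up the camshaft for a run-out check: lift it out of its wooden cradle and lay it down, without dropping it, in the two V-blocks of the gauge bench, with an end journal in each V and its flange at the end away from the parked gauge. Then slide the gauge stand along its rail right up to the stop, so that the gauge stands over the camshaft's middle journal, and lower the gauge gently on its column until its plunger rests on the journal and is pressed in about 5 mm. Leave the oil can standing.

Things in the scene. Friction and masses are not known exactly. Their poses are not given: they have to be found in the camera images.
- gauge_bench: Grey fixed gauge bench, 30 mm high, ground steel top. Origin on the workbench under the middle between its V-blocks; y runs along the bed to the robot's left (bed from y -97 to +197 mm), x away from the robot (-45 to +90 mm). At the back a rail at x 64 mm carries the gauge stand; a dark stop with a black knob is clamped on the rail at y -30 to -51 mm, 76 mm high
- v_mid (a point): Where cam_mid must come to lie: half-way between the two dark V-blocks, 70 mm above the workbench, axes as the bench's. The V-blocks stand at y -62 and +62 mm from it, each 16 mm thick along y and 50 mm wide; 90 degree grooves along y, 40 mm wide at the top, which is 72 mm above the workbench, bottom at 52 mm
- cam_mid (a point): Middle of the loose steel camshaft, on its axis. 182 mm long along its own y (-98 to +84 mm), 0.5 to 0.75 kg, z up at first, lying in the cradle. Journals 26 mm thick: middle one y -20 to +20 mm (grasp here, across), end ones 46 to 78 mm either side. Four lobes between, 24 mm wide across, noses 20.5 mm from the axis, nearly straight up or down.
- cam_flange (a point): Centre of the camshaft's round flange, 44 mm in diameter, 8 mm thick, 82 mm from cam_mid along the camshaft's -y; laid in the V-blocks it must be towards the bench's -y
- cradle: Fixed wooden cradle, 85 mm (x) by 196 mm (y), origin at the centre of its underside on the workbench: a 14 mm board with two V-notched uprights 18 mm thick at y -62 and +62 mm, 54 mm high; the camshaft's end journals rest in them, axis 52 mm above the workbench along the cradle's y, flange at -y; at first that end points roughly towards the robot
- stand (a joint): Travel of the gauge stand along the rail, m: 0 at the far parked end (bench y +160 mm), 0.160 against the stop (bench y 0, over the middle journal); grows towards bench -y. Friction about 3 N, stays where it is left. Saddle 46 mm (x) by 56 mm (y), 66 mm high, with an upright column 18 mm thick at bench x 64 mm
- gauge_head (a joint): How far the gauge head is pushed down its column, m: 0 raised, 0.045 lowest. Friction about 6 N, stays where it is left. At 0 the plunger's tip is 113 mm above the workbench: 30 mm above the top of a journal lying in the V-blocks, 22 mm above the lobes. So the plunger touches the journal at 0.030 and is pressed in 5 mm at 0.035
- gauge_knob (a point): Centre of the black round knob on top of the gauge head, over the column: 24 mm in diameter, 20 mm high, 234 mm above the workbench with the head raised. Held from above it moves the stand along and the head up or down. Under it, from 18 mm below this point, a sleeve 29 mm thick; a dial gauge 60 mm in diameter hangs 64 mm in front (towards the robot), its top 17 mm below this point
- plunger_tip (a point): Lower tip of the gauge's plunger (6 mm thick), under the dial at bench x 0, straight over the camshaft's axis once that lies in the V-blocks
- plunger (a joint): How far the plunger is pressed up into the gauge, m: 0 free, 0.012 fully in; a soft spring pushes it out with 0.5 to 2 N. The dial's needle turns with it, almost once round for the whole travel
- oil_can: Red pump oil can with a bent spout, 70 mm in diameter, 162 mm tall, standing on the workbench behind the gauge bench; origin in its underside, z up
- spray_gun: Paint spray gun on its stand with a round cup on top (cup 100 mm in diameter, over the origin), fixed, 318 mm tall, an obstacle left of the gauge bench. Origin on the workbench under the cup; the gun reaches at most 90 mm from it. Behind it to the left stands a fixed cardboard carton 350 mm tall (world x from 0.62 m, y 0.24 to 0.53 m): pass high or close in

How it is judged:
By the outcome, as a careful person would: the job done as asked, in the order asked, and still so for the second after the job is handed in, with the robot touching nothing.
It also fails if it takes over 58 s, if anything falls off the work surface, if the arm or the gripper's body presses on something with over 40 N, if the wrist force passes 120 N, or if a joint passes its speed limit or range.

## Robot

A 6-joint arm with a two-finger parallel gripper is mounted at the origin on a cart in front of the work surface, level with it; the furniture and walls round the work are solid. World frame = base frame: x ahead of the robot, y to its left, z up, the work surface at z = 0. Lengths are in m, angles in rad, forces in N, time in s.
With the tool pointing down it reaches from about 0.25 to 0.775 m from the base axis. Payload 4 kg.
Tool frame: the origin (TCP) lies at the very end of the fingers, on their centre line; the grasp point (between the pads) lies 19 mm behind it; z points along the fingers, y is the line along which they close (so a half turn about z gives the same grasp; the last joint's range is limited). The gripper opens to 94 mm and grips with 3 to 60 N. Pads are 16 mm wide; open, the fingers measure 119 mm over their backs; the gripper's body (75 mm by 177 mm) begins 78 mm behind the grasp point.
Start: joints at [-1.348, 0.087, 1.371, -0, 1.684, -0.103], TCP at [0.176, -0.521, 0.206] pointing down, gripper open.
Joint ranges: [-3.1, 3.1], [-0.76, 2.03], [0.27, 2.55], [-1.08, 4.22], [0.17, 2.65], [-2.57, 2.57]. Speed limits (rad/s): [2.79, 2.79, 3.14, 3.14, 3.14, 3.14].

## Interface

Orientations are given as [roll, pitch, yaw] about the fixed x, y, z axes, in that order (R = Rz(yaw) Ry(pitch) Rx(roll)).
In Python, from bench import robot gives the robot as it stands. The module is installed in compiled form; this text tells all that it offers.
- The arm moves only by the tool move_arm, never from a script. Its argument "deltas" is one flat list of numbers, 7 for each row, row after row: the turn, a rotation vector about the tool's x, y, z in rad, then the shift along the tool's x, y, z in cm, then the closure, from -1 (fully open) to 1 (shut). A call has 1 to 8 rows; each row is the pose to reach, as a shift and turn from the pose commanded when the call began, along the tool's axes at that moment; what a row does not reach only later rows make up. A row lasts 1/10 s, in which the tool goes at most 50 mm and 8.59 degrees, less where a joint would pass 70% of its speed; a pose out of reach is approached as far as the arm can. A call with a gripper value outside its range is refused whole. The fingers move at their own pace and stop on an object; the grip force is fixed at half the most. Time passes only in rows, so rows that repeat a pose let the fingers close. It gives the time, the measured TCP pose, the force, the opening and the grip force at its end, in the units of the state.
- robot.get_obs(): the state, without advancing time (a new reading comes with each control period).
- robot.snapshot(name): name is "side" or "top" or "wrist"; returns a dict with "image" (384x512x3 uint8, red, green, blue), "depth" (384x512 float32, m along the optical axis (not along the pixel's ray), 0 where there is no reading), "fov_y" (degrees; the focal length in pixels is half the picture's height over the tangent of half this angle, whatever the lens; pixels are square), "cx", "cy" (the principal point, pixels), "origin" and "orientation" of the camera in the world; the wrist camera has in their place "T_tool_cam" (4x4, takes a point from camera to tool coordinates, whose origin is the TCP and whose axes are the flange's). Camera axes: x right, y up, looking along -z (the intrinsics and any distortion apply to the point x, -y, -z); pixel columns grow to the right and rows downward; lengths in m; the calibration is good to about 2 mm. A picture is of the moment at which its call begins: read the wrist's pose just before it.
- robot.close_job(): hands the job in; it is judged then, once.
The state is a dict: "time": time; "joint_positions": joint angles; "qvel": joint speeds; "joint_torque": joint torques, N m; "tool_pos": TCP position; "ee_rot": TCP orientation; "wrist_force": force on the tool from outside, world axes, zero at the start; "wrist_torque": the same for the moment, N m; "width": finger opening in m; "finger_force": force on a finger pad.
Only numpy, scipy, OpenCV 4.12 (cv2) and the standard library are available. Lean on these libraries where they do the work, as an engineer would, in place of code of your own. Each camera call takes 0.05 s, during which the arm holds its last target. There are 200 camera calls.

## Working session

There is one attempt and no reset: what is moved stays moved. The work goes in short steps, Python scripts to look and compute and a tool call to move; the robot and the scene stay as the last step left them, time stands still between calls to the robot, and variables do not carry over. Pictures are saved under pics/ and viewed, at most 10 in all, crops included, and the job is handed in when it is done.

Besides the shell and the picture viewer there is one more tool, called as name(argument=value, ...), one argument or row to a line, values as JSON. move_arm: Moves the arm, as the interface text tells. Its arguments: {"type":"object","properties":{"deltas":{"type":"array","items":{"type":"number"}}},"required":["deltas"]}

```bash
mkdir -p pics; cat > h.py <<'E'
from bench import robot
import numpy as np, cv2
from scipy.spatial.transform import Rotation as R
def cam(name):
    o=robot.get_obs(); s=robot.snapshot(name)
    if name=="wrist":
        T=np.eye(4); T[:3,:3]=rot(o["ee_rot"]); T[:3,3]=o["tool_pos"]; T=T@np.array(s["T_tool_cam"])
    else:
        T=np.eye(4); q=np.array(s["orientation"]); T[:3,:3]=rot(q); T[:3,3]=s["origin"]
    s["T"]=T; return s
def rot(q):
    q=np.array(q,float)
    return q if q.shape==(3,3) else R.from_euler("xyz",q).as_matrix()
def f(s): return s["image"].shape[0]/2/np.tan(np.radians(s["fov_y"])/2)
def ray(s,u,v):
    d=np.array([(u-s["cx"])/f(s),-(v-s["cy"])/f(s),-1.]); return s["T"][:3,3],s["T"][:3,:3]@d
def onz(s,u,v,z):
    o,d=ray(s,u,v); return o+d*(z-o[2])/d[2]
def atd(s,u,v):
    o,d=ray(s,u,v); return o+d*s["depth"][int(v),int(u)]
def cloud(s):
    h,w=s["depth"].shape; U,V=np.meshgrid(np.arange(w),np.arange(h))
    d=np.stack([(U-s["cx"])/f(s),-(V-s["cy"])/f(s),-np.ones((h,w))],-1)*s["depth"][...,None]
    return d@s["T"][:3,:3].T+s["T"][:3,3]
def save(s,n): cv2.imwrite("pics/"+n,s["image"][...,::-1])
E
python3 - <<'E'
from h import *
import pickle
o=robot.get_obs(); print({k:np.round(v,3).tolist() for k,v in o.items()})
ims=[]
for n in("top","side"):
    s=cam(n); pickle.dump(s,open(n+".pkl","wb")); print(n,{k:(np.round(v,3).tolist()) for k,v in s.items() if k not in("image","depth")}); save(s,n+"0.png")
E
```

```text
{'time': 0.0, 'joint_positions': [-1.348, 0.088, 1.372, -0.0, 1.684, -0.103], 'qvel': [-0.001, 0.001, -0.001, 0.0, 0.0, -0.002], 'joint_torque': [-0.002, -34.018, -30.243, 0.072, 0.033, -0.0], 'tool_pos': [0.176, -0.521, 0.204], 'ee_rot': [-3.139, -0.0, 0.326], 'wrist_force': [0.373, 0.23, -0.426], 'wrist_torque': [0.065, 0.003, -0.027], 'finger_force': 0.0, 'width': 0.094}
top {'fov_y': 46.734, 'cx': 249.967, 'cy': 190.144, 'origin': [0.457, -0.146, 1.414], 'orientation': [0.059, 0.005, -1.581], 'T': [[-0.01, 0.998, -0.059, 0.457], [-1.0, -0.01, -0.004, -0.146], [-0.005, 0.059, 0.998, 1.414], [0.0, 0.0, 0.0, 1.0]]}
side {'fov_y': 51.182, 'cx': 250.663, 'cy': 186.855, 'origin': [0.468, -0.847, 0.735], 'orientation': [0.887, 0.011, -0.114], 'T': [[0.993, 0.08, -0.081, 0.468], [-0.114, 0.627, -0.771, -0.847], [-0.011, 0.775, 0.632, 0.735], [0.0, 0.0, 0.0, 1.0]]}
```

View pics/top0.png

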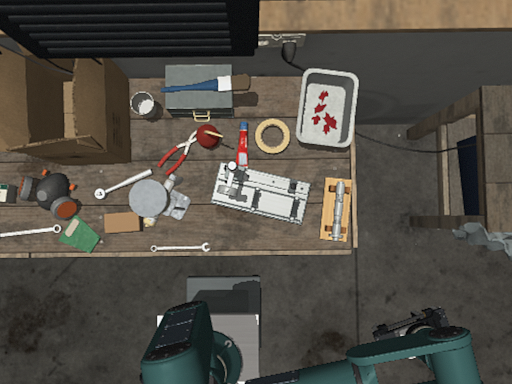

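View pics/side0.png

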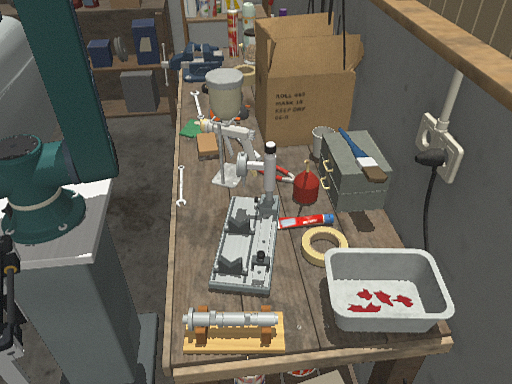

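The top view shows the camshaft in its cradle at about (337,208), with the flange end down at about (337,238). The gauge bench is at (260,192), with the gauge knob near (232,166), and the oil can is at (207,136). The side view agrees with this.

```bash
python3 - <<'E'
from h import *
import pickle
s=pickle.load(open("top.pkl","rb")); P=cloud(s)
def rect(m,n):
    m=m.astype(np.uint8); k,l,st,_=cv2.connectedComponentsWithStats(m); i=1+np.argmax(st[1:,4])
    q=P[l==i][:,:2]; r=cv2.minAreaRect((q*1000).astype(np.float32)); print(n,len(q),r); return l==i
V,U=np.mgrid[:384,:512]
reg=(U>200)&(U<318)&(V>155)&(V<230)
m=rect(reg&(P[...,2]>.02)&(P[...,2]<.3),"bench all")
m=rect(reg&(P[...,2]>.02)&(P[...,2]<.045),"bench bed")
reg=(U>312)&(U<360)&(V>165)&(V<250)
rect(reg&(P[...,2]>.006)&(P[...,2]<.2),"cradle")
hsv=cv2.cvtColor(s["image"],cv2.COLOR_RGB2HSV)
c=reg&(P[...,2]>.045)&(hsv[...,1]<60); rect(c,"cam")
print("camz",np.percentile(P[c][:,2],[5,50,95]))
reg=(U>215)&(U<245)&(V>155)&(V<180)&(P[...,2]>.2); print("knob",P[reg].mean(0),P[reg].max(0),reg.sum())
print(P[300//2+40,20:30:5], "table", P[235,250:300:20])
for n,x in(("can",(207,136)),): print(n,atd(s,*x))
E
```

```text
bench all 4022 ((529.2098999023438, -171.4912109375), (293.4105529785156, 135.029296875), 75.88031768798828)
bench bed 2555 ((528.8307495117188, -171.47683715820312), (293.4341735839844, 134.44558715820312), 75.79490661621094)
cradle 1687 ((473.81097412109375, -407.0277099609375), (87.654052734375, 202.17906188964844), 84.00672912597656)
cam 475 ((433.6048889160156, -314.9849548339844), (164.743408203125, 297.83123779296875), 21.103975296020508)
camz [0.05558989 0.06271236 0.07304685]
knob [ 0.58430213 -0.0953736   0.27998719] [ 0.60473431 -0.07914654  1.4138517 ] 96
[[0.54320494 0.55858799 0.06796972]
 [0.54295362 0.54255435 0.06951277]] table [[ 0.39735977 -0.13922822 -0.00098745]
 [ 0.39685082 -0.20253455  0.00124724]
 [ 0.3960793  -0.26613557 -0.00269067]]
can [ 0.69976441 -0.01277538  0.08503381]
```

move_arm(
  deltas=[0,0,0.431,31.9,-1.3,0,-1,0,0,0.431,31.9,-1.3,0,-1,0,0,0.431,31.9,-1.3,0,-1,0,0,0.431,31.9,-1.3,0,-1,0,0,0.431,31.9,-1.3,0,-1,0,0,0.431,31.9,-1.3,0,-1,0,0,0.431,31.9,-1.3,0,-1,0,0,0.431,31.9,-1.3,0,-1],
)

```text
time: 0.9
tool_pos: [0.4775, -0.404, 0.2039]
ee_rot: [-3.139, 0.0, -0.099]
wrist_force: [-0.7, -1.1, 0.0]
width: 0.0939
finger_force: 0.0
```

```bash
python3 - <<'E'
from h import *
import pickle
o=robot.get_obs(); s=cam("wrist"); pickle.dump(s,open("w1.pkl","wb")); save(s,"w1.png")
print(o["tool_pos"],o["ee_rot"],np.round(s["T_tool_cam"],3),s["fov_y"])
E
```

```text
[ 0.47749132 -0.40395995  0.20394456] [-3.13932998e+00  4.79889050e-04 -9.93681702e-02] [[ 0.     0.961  0.276  0.081]
 [ 1.    -0.    -0.    -0.   ]
 [-0.     0.276 -0.961 -0.178]
 [ 0.     0.     0.     1.   ]] 64.10104404793586
```

View pics/w1.png

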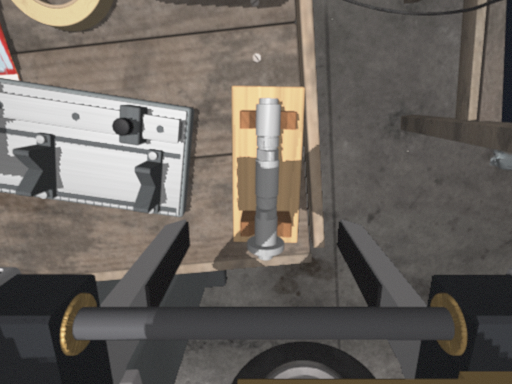

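The wrist view shows the shaft from about (268,98) at the far end to the flange at about (265,248), and the V-blocks at (38,165) and (150,180). I'll measure these from depth.

```bash
python3 - <<'E'
from h import *
import pickle
s=pickle.load(open("w1.pkl","rb")); P=cloud(s); hsv=cv2.cvtColor(s["image"],cv2.COLOR_RGB2HSV)
V,U=np.mgrid[:384,:512]
z=P[...,2]
c=(U>240)&(U<295)&(V>90)&(V<265)&(z>.048)&(z<.09)&(hsv[...,1]<70)
Q=P[c]; print(len(Q))
vx,vy,x0,y0=cv2.fitLine(Q[:,:2].astype(np.float32),cv2.DIST_HUBER,0,.001,.001).ravel()
print("dir",vx,vy,np.degrees(np.arctan2(vy,vx)))
d=np.array([vx,vy]); d*=np.sign(d[0]); t=(Q[:,:2]-[x0,y0])@d; w=(Q[:,:2]-[x0,y0])@[-d[1],d[0]]
for a in np.arange(t.min(),t.max(),.006):
    k=(t>=a)&(t<a+.006)
    if k.sum()>3: print(np.round([a,*(np.array([x0,y0])+a*d),w[k].min(),w[k].max(),np.percentile(Q[k,2],95)],4))
b=(U<200)&(V>60)&(V<220)&(z>.02)&(z<.045); B=P[b][:,:2]
print(cv2.minAreaRect((B*1000).astype(np.float32)))
print("vtop",[(np.round(P[(U>a)&(U<e)&(V>125)&(V<215)&(z>.064)&(z<.08)].mean(0),4)) for a,e in((5,65),(125,170))], np.median(P[100:105,60:110,2]))
v,u=np.nonzero((U>255)&(U<262)&(V>55)&(V<62)); print(z[60,200:230:10])
E
```

```text
3777
dir 0.9931657 -0.11671308 -6.7024426
[-0.0945  0.3808 -0.3961 -0.0084  0.0082  0.0611]
[-0.0825  0.3927 -0.3975 -0.0208  0.0212  0.0736]
[-0.0765  0.3987 -0.3982 -0.022   0.0214  0.0727]
[-0.0705  0.4046 -0.3989 -0.0124  0.012   0.0645]
[-0.0645  0.4106 -0.3996 -0.0122  0.0121  0.0646]
[-0.0585  0.4165 -0.4003 -0.0121  0.0122  0.0644]
[-0.0525  0.4225 -0.401  -0.0132  0.0122  0.065 ]
[-0.0465  0.4285 -0.4017 -0.013   0.0124  0.0656]
[-0.0405  0.4344 -0.4024 -0.0116  0.0112  0.0714]
[-0.0345  0.4404 -0.4031 -0.0115  0.0113  0.0707]
[-0.0285  0.4463 -0.4038 -0.0112  0.0114  0.0631]
[-0.0225  0.4523 -0.4045 -0.0111  0.0115  0.063 ]
[-0.0165  0.4583 -0.4052 -0.0132  0.0127  0.0644]
[-0.0105  0.4642 -0.4059 -0.013   0.0128  0.0638]
[-0.0045  0.4702 -0.4066 -0.0128  0.0128  0.064 ]
[ 0.0015  0.4761 -0.4073 -0.0126  0.0117  0.0643]
[ 0.0075  0.4821 -0.408  -0.0123  0.0117  0.064 ]
[ 0.0135  0.488  -0.4087 -0.0121  0.0118  0.0639]
[ 0.0195  0.494  -0.4094 -0.0121  0.0119  0.0676]
[ 0.0255  0.5    -0.4101 -0.0118  0.0109  0.0708]
[ 0.0315  0.5059 -0.4108 -0.0116  0.011   0.0706]
[ 0.0375  0.5119 -0.4115 -0.0115  0.011   0.0632]
[ 0.0435  0.5178 -0.4122 -0.0112  0.0112  0.0627]
[ 0.0495  0.5238 -0.4129 -0.0121  0.0123  0.0638]
[ 0.0555  0.5298 -0.4136 -0.013   0.0123  0.0637]
[ 0.0615  0.5357 -0.4143 -0.0129  0.0124  0.064 ]
[ 0.0675  0.5417 -0.415  -0.0126  0.0125  0.0638]
[ 0.0735  0.5476 -0.4157 -0.0124  0.0125  0.0637]
[ 0.0795  0.5536 -0.4164 -0.0123  0.0125  0.0627]
[ 0.0855  0.5596 -0.4171 -0.0089  0.0095  0.0607]
((521.7660522460938, -206.16372680664062), (223.07337951660156, 134.2404022216797), 75.71879577636719)
vtop [array([ 0.5113, -0.1553,  0.0684]), array([ 0.4898, -0.275 ,  0.0689])] 0.02900195006202111
[-0.0024549  -0.00163049 -0.00188096]
```

move_arm(
  deltas=[0,0,0.018,-0.05,0.35,4,-1,0,0,0.018,-0.05,0.35,8,-1,0,0,0.018,-0.05,0.35,10,-1,0,0,0.018,-0.05,0.35,10,-1,0,0,0.018,-0.05,0.35,10,-1,0,0,0.018,-0.05,0.35,10,-1],
)

```text
time: 1.55
tool_pos: [0.4736, -0.4116, 0.108]
ee_rot: [3.139, -0.003, -0.124]
wrist_force: [0.2, -0.0, 0.3]
width: 0.0939
finger_force: 0.0
```

move_arm(
  deltas=[0,0,-0.007,0.25,-0.45,0,-1,0,0,-0.007,0.25,-0.45,2.5,-1,0,0,-0.007,0.25,-0.45,5,-1,0,0,-0.007,0.25,-0.45,7.3,-1,0,0,-0.007,0.25,-0.45,7.3,-1,0,0,-0.007,0.25,-0.45,7.3,-1,0,0,-0.007,0.25,-0.45,7.3,-1],
)

```text
time: 2.25
tool_pos: [0.4775, -0.407, 0.035]
ee_rot: [3.139, -0.003, -0.116]
wrist_force: [0.5, -0.0, -0.1]
width: 0.094
finger_force: 0.0
```

Well centred. I'll close the gripper.

move_arm(
  deltas=[0,0,0,0,0,0,0.2,0,0,0,0,0,0,0.4,0,0,0,0,0,0,1,0,0,0,0,0,0,1,0,0,0,0,0,0,1,0,0,0,0,0,0,1,0,0,0,0,0,0,1,0,0,0,0,0,0,1],
)

```text
time: 3.05
tool_pos: [0.4762, -0.4059, 0.0324]
ee_rot: [3.142, 0.0, -0.116]
wrist_force: [0.6, -0.3, 0.8]
width: 0.0335
finger_force: 0.0
```

move_arm(
  deltas=[0,0,0,0,0,0,1,0,0,0,0,0,0,1,0,0,0,0,0,0,1,0,0,0,0,0,0,1,0,0,0,0,0,0,1],
)

```text
time: 3.55
tool_pos: [0.4761, -0.407, 0.0326]
ee_rot: [3.14, -0.0, -0.117]
wrist_force: [0.9, -5.8, -1.6]
width: 0.024
finger_force: 30.0
```

move_arm(
  deltas=[0,0,0,0,0,-0.5,1,0,0,0,0,0,-1.5,1,0,0,0,0,0,-3,1,0,0,0,0,0,-5,1,0,0,0,0,0,-7.5,1,0,0,0,0,0,-10,1,0,0,0,0,0,-12,1,0,0,0,0,0,-12,1],
)

```text
time: 4.35
tool_pos: [0.4781, -0.4069, 0.1578]
ee_rot: [3.137, -0.007, -0.116]
wrist_force: [0.8, -0.1, -6.6]
width: 0.0241
finger_force: 30.0
```

```bash
python3 - <<'E'
from h import *
import pickle
s=cam("wrist"); pickle.dump(s,open("w2.pkl","wb")); save(s,"w2.png"); o=robot.get_obs(); print(o["tool_pos"],o["ee_rot"],o["wrist_force"],o["wrist_torque"],o["width"])
E
```

```text
[ 0.47727644 -0.40625598  0.15510369] [ 3.13921301 -0.0038059  -0.11571079] [ 0.55458243  0.55798693 -7.33256341] [ 0.07667083 -0.08359417  0.02356148] 0.02400251574376173
```

View pics/w2.png

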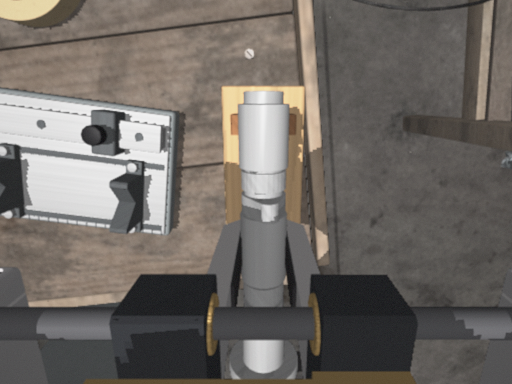

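The camshaft is held, level and aligned with the tool (axis at column ~264). I'll carry and turn it.

move_arm(
  deltas=[0,0,-0.05,0,-1,0,1,0,0,-0.17,-0.1,-4,0,1,0,0,-0.3,-0.2,-7.5,0,1,0,0,-0.43,-0.3,-11,0,1,0,0,-0.56,-0.3,-14,0,1,0,0,-0.69,-0.3,-16.5,0,1,0,0,-0.82,-0.3,-18.5,0,1,0,0,-0.95,-0.3,-19.3,0,1],
)

```text
time: 5.2
tool_pos: [0.4947, -0.2106, 0.1504]
ee_rot: [-3.137, -0.0, 0.842]
wrist_force: [0.7, 0.2, -7.3]
width: 0.0242
finger_force: 30.0
```

move_arm(
  deltas=[0,0,-0.12,0,0,0,1,0,0,-0.24,0,0,0,1,0,0,-0.35,0,0,0,1,0,0,-0.44,0,0,0,1,0,0,-0.489,0,0,0,1,0,0,-0.489,0,0,0,1,0,0,-0.489,0,0,0,1],
)

```text
time: 5.9
tool_pos: [0.4949, -0.2133, 0.1511]
ee_rot: [-3.139, -0.001, 1.322]
wrist_force: [0.5, -0.7, -7.1]
width: 0.0237
finger_force: 30.0
```

```bash
python3 - <<'E'
from h import *
import pickle
s=cam("wrist"); pickle.dump(s,open("w3.pkl","wb")); save(s,"w3.png"); o=robot.get_obs(); print(o["tool_pos"],o["ee_rot"],o["wrist_force"],o["width"])
E
```

```text
[ 0.49505181 -0.21345321  0.15140686] [-3.13955309e+00 -6.29116117e-04  1.32196395e+00] [ 0.44814963 -0.43679235 -7.39671995] 0.024059271357067848
```

View pics/w3.png

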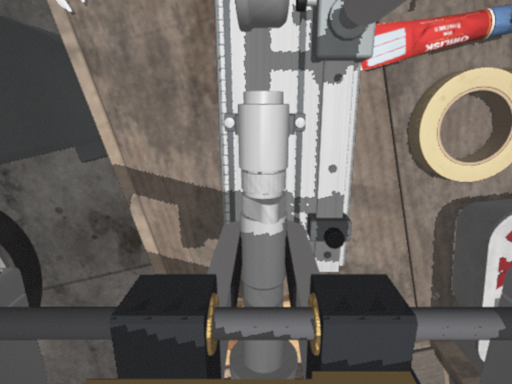

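The far V-block is under the shaft, with its screws at (230,122) and (300,122), and the shaft axis is at column ~264. I'll check the offset numerically.

```bash
python3 - <<'E'
from h import *
import pickle
s=pickle.load(open("w3.pkl","rb")); P=cloud(s)
a,b=[P[v-2:v+3,u-2:u+3].reshape(-1,3) for u,v in((230,122),(300,122))]
a=np.median(a,0);b=np.median(b,0);m=(a+b)/2
th=np.radians(75.75);by=np.array([np.cos(th),np.sin(th)]);bx=np.array([by[1],-by[0]])
print(a,b,m,"vmid:",m[:2]-.062*by, "spacing",b-a, np.degrees(np.arctan2(*(b-a)[:2][::-1])))
z=P[...,2]; bed=(z>.024)&(z<.036)
V,U=np.mgrid[:384,:512]
q=P[bed&(U>200)&(U<370)&(V<300)][:,:2]; xb=(q-[.4964,-.2147])@bx; print("bed x range",np.percentile(xb,[.3,99.7]))
e=P[bed&(U>215)&(U<236)&(V>135)&(V<215)][:,:2]; 
for r in range(140,216,15):
    us=[u for u in range(205,240) if bed[r,u]]; print(r, [round(float(x),4) for x in ((P[r,us[0],:2]-[.4964,-.2147])@np.c_[bx,by])] if us else None)
Q=P[(U>240)&(U<290)&(V>110)&(V<165)&(z>.14)]; print("shaft far journal",Q.mean(0), (Q.mean(0)[:2]-[.4964,-.2147])@np.c_[bx,by], Q[:,2].max())
E
```

```text
[ 0.48142396 -0.14548254  0.04211573] [ 0.54363312 -0.16137165  0.0416427 ] [ 0.51252854 -0.1534271   0.04187921] vmid: [ 0.49726703 -0.21351941] spacing [ 0.06220916 -0.01588911 -0.00047303] -14.327841427722115
bed x range [-0.04293975  0.08803271]
140 [-0.0419, 0.0449]
155 [-0.0425, 0.0299]
170 [-0.0406, 0.0152]
185 [-0.0426, -0.0012]
200 [-0.0421, -0.0173]
215 [-0.0427, -0.0342]
shaft far journal [ 0.51226785 -0.15191478  0.18054024] [-7.51738903e-05  6.47592991e-02] 0.32901754834758223
```

move_arm(
  deltas=[0,0,0,0,0.1,1,1,0,0,0,0,0.1,3,1,0,0,0,0,0.1,5,1,0,0,0,0,0.1,7,1,0,0,0,0,0.1,8.5,1,0,0,0,0,0.1,9,1,0,0,0,0,0.1,9,1,0,0,0,0,0.1,9,1],
)

```text
time: 6.75
tool_pos: [0.4974, -0.2145, 0.0634]
ee_rot: [3.14, 0.001, 1.323]
wrist_force: [-0.2, 0.4, -7.0]
width: 0.0241
finger_force: 30.0
```

move_arm(
  deltas=[0,0,0,0,0,0.2,1,0,0,0,0,0,0.4,1,0,0,0,0,0,0.5,1,0,0,0,0,0,0.6,1,0,0,0,0,0,0.7,1,0,0,0,0,0,0.7,1],
)

```text
time: 7.35
tool_pos: [0.4965, -0.2141, 0.0553]
ee_rot: [-3.141, -0.0, 1.323]
wrist_force: [0.4, -0.9, -6.8]
width: 0.0236
finger_force: 30.0
```

move_arm(
  deltas=[0,0,0,0,0,0.1,1,0,0,0,0,0,0.2,1,0,0,0,0,0,0.3,1,0,0,0,0,0,0.35,1,0,0,0,0,0,0.35,1,0,0,0,0,0,0.35,1],
)

```text
time: 7.95
tool_pos: [0.4966, -0.2142, 0.052]
ee_rot: [-3.141, 0.0, 1.323]
wrist_force: [-0.0, 0.4, -6.9]
width: 0.0237
finger_force: 30.0
```

move_arm(
  deltas=[0,0,0,0,0,0.05,1,0,0,0,0,0,0.1,1,0,0,0,0,0,0.1,1,0,0,0,0,0,0.1,1],
)

```text
time: 8.35
tool_pos: [0.4967, -0.2141, 0.0515]
ee_rot: [3.141, 0.0, 1.323]
wrist_force: [-2.9, 1.4, -1.8]
width: 0.0239
finger_force: 30.0
```

move_arm(
  deltas=[0,0,0,0,0,0.05,1,0,0,0,0,-0.03,0.07,1,0,0,0,0,-0.03,0.07,1,0,0,0,0,-0.03,0.07,1],
)

```text
time: 8.75
tool_pos: [0.4967, -0.2141, 0.0514]
ee_rot: [3.141, 0.0, 1.323]
wrist_force: [-3.9, 3.2, 4.8]
width: 0.0241
finger_force: 30.0
```

move_arm(
  deltas=[0,0,0,0,0,0,0.45,0,0,0,0,0,0,0.4,0,0,0,0,0,0,0.3,0,0,0,0,0,0,0.1,0,0,0,0,0,0,-0.2,0,0,0,0,0,0,-0.2,0,0,0,0,0,0,-0.2],
)

```text
time: 9.45
tool_pos: [0.4965, -0.2142, 0.0503]
ee_rot: [3.141, 0.0, 1.323]
wrist_force: [0.4, -0.2, 0.3]
width: 0.056
finger_force: 0.0
```

move_arm(
  deltas=[0,0,0,0,0,-2,-0.2,0,0,0,0,0,-6,-0.2,0,0,0,0,0,-11,-0.2,0,0,0,0,0,-16,-0.2,0,0,0,0,0,-20,-0.2,0,0,0,0,0,-24,-0.2,0,0,0,0,0,-24,-0.2,0,0,0,0,0,-24,-0.2],
)

```text
time: 10.25
tool_pos: [0.4968, -0.2143, 0.2915]
ee_rot: [3.139, 0.001, 1.323]
wrist_force: [0.7, -0.2, -0.1]
width: 0.0564
finger_force: 0.0
```

```bash
python3 - <<'E'
from h import *
import pickle
o=robot.get_obs(); print(o["tool_pos"],o["ee_rot"])
s=cam("wrist"); pickle.dump(s,open("w4.pkl","wb")); t=cam("side"); pickle.dump(t,open("s4.pkl","wb"))
z=t["image"][150:310,180:310]; z=cv2.resize(z,None,fx=2.4,fy=2.4)
cv2.imwrite("pics/w4.png",np.hstack([cv2.resize(s["image"],(512,384)),z[:384,:288]])[...,::-1])
E
```

```text
[ 0.49678221 -0.21432167  0.29147545] [3.13869113e+00 8.82499917e-04 1.32274898e+00]
```

View pics/w4.png

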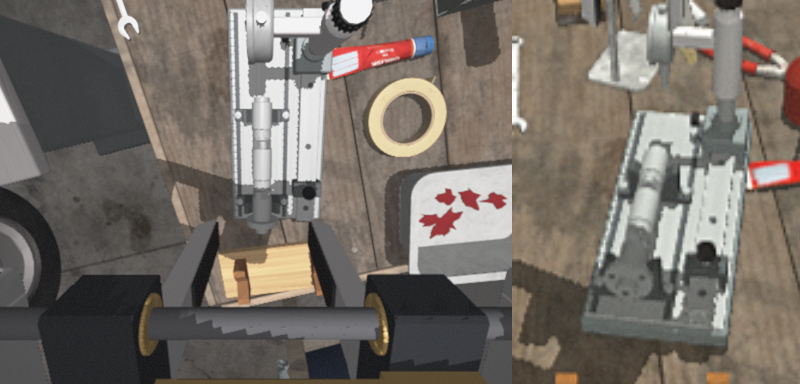

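The camshaft lies in both V-blocks with its flange towards the stop end. The gauge knob is at about (350,12) in the wrist view and the dial at (260,30).

```bash
python3 - <<'E'
from h import *
import pickle
th=np.radians(75.7);by=np.array([np.cos(th),np.sin(th)]);bx=np.array([by[1],-by[0]]);v0=np.array([.4968,-.2141])
s=pickle.load(open("w4.pkl","rb")); P=cloud(s); V,U=np.mgrid[:384,:512]; z=P[...,2]
k=(U>325)&(U<380)&(V<45)&(z>.238)&(z<.252); q=P[k]; print(k.sum(),q[:,2].mean()); c,r=cv2.minEnclosingCircle((q[:,:2]*1000).astype(np.float32)); print(c,r,(np.array(c)/1000-v0)@np.c_[bx,by])
k=(U>230)&(U<280)&(V<330)&(V>70)&(z>.076)&(z<.1); q=P[k][:,:2]; print("cam",k.sum(),np.degrees(np.arctan2(*cv2.fitLine(q.astype(np.float32),2,0,.001,.001).ravel()[[1,0]])))
b=(q-v0)@np.c_[bx,by]; print(np.percentile(b,[1,50,99],axis=0))
t=pickle.load(open("top.pkl","rb")); T=cloud(t); V,U=np.mgrid[:384,:512]
k=(U>222)&(U<244)&(V>155)&(V<178)&(T[...,2]>.23)&(T[...,2]<.26); print("topknob",T[k].mean(0),k.sum())
k=(U>120)&(U<195)&(V>165)&(V<235)&(T[...,2]>.15)&(T[...,2]<.4); print("gun",T[k].min(0),T[k].max(0))
E
```

```text
77 0.23832320931329892
(592.9109497070312, -92.935302734375) 10.293837547302246 [0.06320546 0.14114981]
cam 2175 75.78221
[[-1.60903783e-02 -9.30215741e-02]
 [ 5.50877611e-05 -4.18524075e-03]
 [ 1.63260264e-02  8.15933185e-02]]
topknob [ 0.59175124 -0.09262581  0.23672444] 70
gun [0.42966353 0.05954271 0.15004563] [0.57772381 0.16131578 0.32560442]
```

move_arm(
  deltas=[0,0,0.1,2,1,0,-0.3,0,0,0.24,5,2,0,-0.3,0,0,0.38,8,3.5,0,-0.3,0,0,0.52,11,5,0,-0.3,0,0,0.66,13,6,0,-0.3,0,0,0.8,14.1,6.2,0,-0.3,0,0,0.94,14.1,6.2,0,-0.3,0,0,1.08,14.1,6.2,0,-0.3],
)

```text
time: 11.15
tool_pos: [0.5906, -0.0917, 0.2871]
ee_rot: [-3.139, 0.005, 0.238]
wrist_force: [-0.4, -0.6, -0.2]
width: 0.0611
finger_force: 0.0
```

move_arm(
  deltas=[0,0,0.14,0,0,0,-0.3,0,0,0.27,0,0,0,-0.3,0,0,0.4,0,0,0,-0.3,0,0,0.491,0,0,0,-0.3,0,0,0.491,0,0,0,-0.3,0,0,0.491,0,0,0,-0.3,0,0,0.491,0,0,0,-0.3],
)

```text
time: 11.85
tool_pos: [0.5908, -0.0925, 0.2893]
ee_rot: [3.141, 0.002, -0.247]
wrist_force: [-0.0, -0.2, -0.2]
width: 0.0609
finger_force: 0.0
```

```bash
python3 - <<'E'
from h import *
import pickle
th=np.radians(75.7);by=np.array([np.cos(th),np.sin(th)]);bx=np.array([by[1],-by[0]]);v0=np.array([.4968,-.2141])
s=cam("wrist"); pickle.dump(s,open("w5.pkl","wb")); save(s,"w5.png"); o=robot.get_obs(); print(o["tool_pos"],o["ee_rot"],o["width"])
for n in("side",):
    t=cam(n); pickle.dump(t,open("s5.pkl","wb"))
s=pickle.load(open("s4.pkl","rb")); P=cloud(s); V,U=np.mgrid[:384,:512]; z=P[...,2]
k=(U>262)&(U<278)&(V>138)&(V<158)&(z>.21)&(z<.27); q=P[k]; print("side knob",q.mean(0),q.max(0),q.min(0))
for v in range(138,200,3): print(v,np.round(P[v,270],3),s["image"][v,270])
E
```

```text
[ 0.59089358 -0.09253904  0.28958111] [ 3.14153708e+00  1.12519892e-03 -2.47188561e-01] 0.06102921742452835
side knob [ 0.59158716 -0.09771442  0.23057279] [ 0.60510029 -0.0816937   0.24080544] [ 0.57978646 -0.10649954  0.21015621]
138 [0.647 0.239 0.042] [120  97  70]
141 [ 0.595 -0.082  0.239] [213 206 198]
144 [ 0.592 -0.097  0.24 ] [250 249 246]
147 [ 0.592 -0.102  0.236] [130 131 132]
150 [ 0.591 -0.104  0.229] [44 40 35]
153 [ 0.592 -0.102  0.22 ] [31 28 27]
156 [ 0.593 -0.099  0.209] [166 166 159]
159 [ 0.592 -0.105  0.205] [175 174 168]
162 [ 0.468 -0.847  0.735] [151 149 148]
165 [ 0.592 -0.107  0.189] [150 151 145]
168 [ 0.592 -0.107  0.181] [152 152 146]
171 [ 0.593 -0.104  0.17 ] [151 149 143]
174 [ 0.593 -0.106  0.162] [154 151 145]
177 [ 0.592 -0.108  0.155] [151 146 142]
180 [ 0.593 -0.104  0.143] [151 149 141]
183 [ 0.593 -0.106  0.135] [151 150 142]
186 [ 0.594 -0.104  0.124] [155 151 145]
189 [ 0.594 -0.104  0.115] [155 148 143]
192 [ 0.594 -0.102  0.103] [118 119 111]
195 [ 0.595 -0.1    0.093] [119 119 113]
198 [ 0.595 -0.1    0.082] [118 119 115]
```

View pics/w5.png

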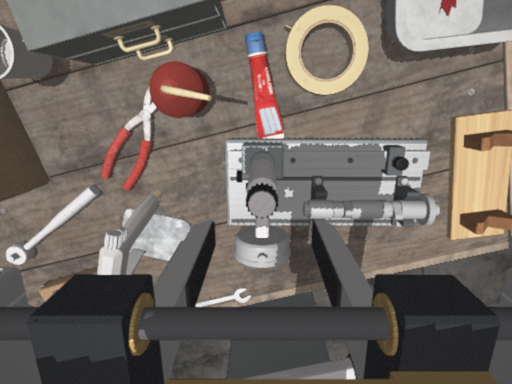

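The knob is at about (262,195), just in front of the fingers, with the dial below it at (262,248) and the camshaft at (370,208).

```bash
python3 - <<'E'
from h import *
import pickle
th=np.radians(75.7);by=np.array([np.cos(th),np.sin(th)]);bx=np.array([by[1],-by[0]]);v0=np.array([.4968,-.2141])
s=pickle.load(open("w5.pkl","rb")); P=cloud(s); V,U=np.mgrid[:384,:512]; z=P[...,2]
k=(U>235)&(U<290)&(V>165)&(V<225)&(z>.225)&(z<.26); q=P[k]; print(k.sum(),np.percentile(q[:,2],[5,50,95]))
t=q[q[:,2]>np.percentile(q[:,2],50)-.004]; print("top mean",t.mean(0), t.min(0),t.max(0)); print((t[:,:2].mean(0)-v0)@np.c_[bx,by])
k=(U>235)&(U<290)&(V>225)&(V<268)&(z>.15)&(z<.26); q=P[k]; print("dial",np.percentile(q[:,2],[50,98]),((q[:,:2]-v0)@np.c_[bx,by]).mean(0))
k=(U>225)&(U<300)&(V>130)&(V<185)&(z>.055)&(z<.075); q=P[k]; print("saddle",k.sum(),np.percentile((q[:,:2]-v0)@np.c_[bx,by],[2,98],axis=0),np.median(q[:,2]))
print("bed z",np.median(P[215:220,235:300,2]),"cam top z",np.median(P[205:212,340:352,2]))
E
```

```text
828 [0.22931395 0.23678739 0.23816751]
top mean [ 0.59441861 -0.09232305  0.2365586 ] [ 0.58075973 -0.10461362  0.23279125] [ 0.60632605 -0.07894879  0.23896968]
[0.06451519 0.14211548]
dial [0.19263963 0.20791273] [0.00362252 0.14171815]
saddle 932 [[0.04389781 0.1146974 ]
 [0.08594977 0.16905208]] 0.0647912296374138
bed z 0.029207328370477403 cam top z 0.07999282441621458
```

move_arm(
  deltas=[0,0,0,0.3,-0.1,1,-0.3,0,0,0,0.3,-0.1,3,-0.3,0,0,0,0.3,-0.1,5,-0.3,0,0,0,0.3,-0.1,6.5,-0.3,0,0,0,0.3,-0.1,7.3,-0.3,0,0,0,0.3,-0.1,7.3,-0.3,0,0,0,0.3,-0.1,7.3,-0.3],
)

```text
time: 12.65
tool_pos: [0.5945, -0.0924, 0.2179]
ee_rot: [3.142, -0.001, -0.248]
wrist_force: [0.2, 0.3, 0.3]
width: 0.0615
finger_force: 0.0
```

move_arm(
  deltas=[0,0,0,0,0,0,0.2,0,0,0,0,0,0,1,0,0,0,0,0,0,1,0,0,0,0,0,0,1,0,0,0,0,0,0,1,0,0,0,0,0,0,1,0,0,0,0,0,0,1,0,0,0,0,0,0,1],
)

```text
time: 13.45
tool_pos: [0.5943, -0.0922, 0.2174]
ee_rot: [-3.141, -0.0, -0.248]
wrist_force: [0.1, -0.4, 0.8]
width: 0.0209
finger_force: 30.0
```

move_arm(
  deltas=[0,0,0,0,0,-0.15,1,0,0,0,0,0,-0.3,1,0,0,0,0,0,-0.3,1],
)

```text
time: 13.75
tool_pos: [0.5941, -0.0922, 0.2182]
ee_rot: [-3.141, 0.002, -0.248]
wrist_force: [3.6, -0.6, -9.0]
width: 0.0211
finger_force: 30.0
```

move_arm(
  deltas=[0,0,0,0,0,-0.15,1,0,0,0,0,0,-0.2,1,0,0,0,0,0,-0.2,1],
)

```text
time: 14.05
tool_pos: [0.5942, -0.0922, 0.222]
ee_rot: [-3.141, 0.001, -0.248]
wrist_force: [3.4, 1.2, -7.5]
width: 0.0211
finger_force: 30.0
```

move_arm(
  deltas=[0,0,0,0,0,-0.1,1,0,0,0,0,0,-0.2,1,0,0,0,0,0,-0.2,1],
)

```text
time: 14.35
tool_pos: [0.5942, -0.0922, 0.2246]
ee_rot: [-3.141, -0.0, -0.248]
wrist_force: [3.9, 1.3, -7.0]
width: 0.0211
finger_force: 30.0
```

move_arm(
  deltas=[0,0,0,0,0,-0.1,1,0,0,0,0,0,-0.2,1,0,0,0,0,0,-0.2,1],
)

```text
time: 14.65
tool_pos: [0.5941, -0.0922, 0.225]
ee_rot: [-3.141, 0.001, -0.248]
wrist_force: [5.4, 0.9, -14.5]
width: 0.0214
finger_force: 30.0
```

The head's upper end stop was found at TCP z 0.225, so the target height is 0.190. Now I'll slide the stand.

move_arm(
  deltas=[0,0,0,0,0.3,0.2,1,0,0,0,0,1.2,0.2,1,0,0,0,0,2.7,0.2,1,0,0,0,0,4.2,0.2,1,0,0,0,0,5.7,0.2,1,0,0,0,0,7.2,0.2,1,0,0,0,0,8.2,0.2,1,0,0,0,0,8.2,0.2,1],
)

```text
time: 15.45
tool_pos: [0.5732, -0.1751, 0.2249]
ee_rot: [3.138, -0.001, -0.252]
wrist_force: [1.2, -4.0, -5.4]
width: 0.0212
finger_force: 30.0
```

move_arm(
  deltas=[0,0,0,0,1,0,1,0,0,0,0,2.2,0,1,0,0,0,0,3.4,0,1,0,0,0,0,4.4,0,1,0,0,0,0,5,0,1,0,0,0,0,5.2,0,1,0,0,0,0,5.2,0,1],
)

```text
time: 16.15
tool_pos: [0.561, -0.2233, 0.2249]
ee_rot: [3.14, -0.001, -0.249]
wrist_force: [0.1, -1.1, -1.1]
width: 0.0211
finger_force: 30.0
```

move_arm(
  deltas=[0,0,0,0,0.2,0,1,0,0,0,0,0.4,0,1,0,0,0,0,0.5,0,1,0,0,0,0,0.5,0,1],
)

```text
time: 16.55
tool_pos: [0.5601, -0.2271, 0.2249]
ee_rot: [3.141, -0.001, -0.248]
wrist_force: [0.9, 3.1, 1.1]
width: 0.0211
finger_force: 30.0
```

move_arm(
  deltas=[0,0,0,0,0.15,0,1,0,0,0,0,0.3,0,1,0,0,0,0,0.4,0,1,0,0,0,0,0.4,0,1],
)

```text
time: 16.95
tool_pos: [0.5594, -0.2299, 0.2249]
ee_rot: [-3.139, -0.001, -0.247]
wrist_force: [0.7, 6.5, 2.3]
width: 0.0209
finger_force: 30.0
```

move_arm(
  deltas=[0,0,0,0,0.1,0,1,0,0,0,0,0.2,0,1,0,0,0,0,0.2,0,1,0,0,0,0,0.2,0,1],
)

```text
time: 17.35
tool_pos: [0.5594, -0.2299, 0.2249]
ee_rot: [-3.136, -0.0, -0.245]
wrist_force: [2.6, 9.5, 2.7]
width: 0.0214
finger_force: 30.0
```

move_arm(
  deltas=[0,0,0,0,0.1,0,1,0,0,0,0,0.2,0,1,0,0,0,0,0.2,0,1,0,0,0,0,0.2,0,1],
)

```text
time: 17.75
tool_pos: [0.5594, -0.23, 0.2248]
ee_rot: [-3.133, -0.0, -0.244]
wrist_force: [3.0, 13.0, 3.3]
width: 0.0214
finger_force: 30.0
```

Against the stop. Now I'll ease the side push and lower the head.

move_arm(
  deltas=[0,0,0,0,-0.3,0,1,0,0,0,0,-0.5,0.3,1,0,0,0,0,-0.5,0.8,1,0,0,0,0,-0.5,1.3,1,0,0,0,0,-0.5,1.8,1,0,0,0,0,-0.5,2.2,1,0,0,0,0,-0.5,2.5,1,0,0,0,0,-0.5,2.5,1],
)

```text
time: 18.55
tool_pos: [0.5594, -0.2299, 0.1982]
ee_rot: [-3.141, 0.001, -0.248]
wrist_force: [1.3, 4.9, -1.0]
width: 0.021
finger_force: 30.0
```

```bash
python3 - <<'E'
from h import *
import pickle
o=robot.get_obs(); print(o["tool_pos"],o["wrist_force"],o["width"])
s=cam("side"); pickle.dump(s,open("s6.pkl","wb")); z=cv2.resize(s["image"][130:290,180:320],(700,800),interpolation=cv2.INTER_CUBIC)[:600]
cv2.imwrite("pics/s6.png",z[...,::-1])
E
```

```text
[ 0.55936862 -0.22985473  0.19815699] [ 1.33791648  4.8524819  -1.00212127] 0.021048732803795153
```

View pics/s6.png

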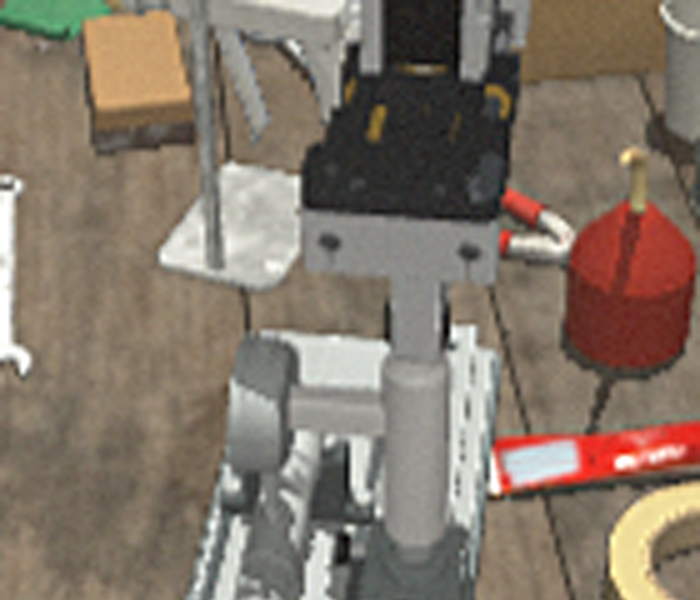

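The gauge is over the camshaft with its plunger just above the middle journal at about (275,510). The oil can is upright at (630,300). Now the last 8 mm, gently.

move_arm(
  deltas=[0,0,0,0,0,0.15,1,0,0,0,0,0,0.3,1,0,0,0,0,0,0.45,1,0,0,0,0,0,0.6,1,0,0,0,0,0,0.75,1,0,0,0,0,0,0.8,1,0,0,0,0,0,0.8,1,0,0,0,0,0,0.8,1],
)

```text
time: 19.4
tool_pos: [0.5594, -0.2299, 0.1918]
ee_rot: [-3.141, -0.0, -0.248]
wrist_force: [0.8, 5.0, 2.6]
width: 0.0212
finger_force: 30.0
```

move_arm(
  deltas=[0,0,0,0,0,0.1,1,0,0,0,0,0,0.2,1,0,0,0,0,0,0.2,1,0,0,0,0,0,0.2,1],
)

```text
time: 19.8
tool_pos: [0.5594, -0.2298, 0.1899]
ee_rot: [-3.141, -0.001, -0.248]
wrist_force: [1.3, 5.0, 3.6]
width: 0.021
finger_force: 30.0
```

move_arm(
  deltas=[0,0,0,0,-0.1,0,1,0,0,0,0,-0.1,0,0.4,0,0,0,0,-0.1,0,0.2,0,0,0,0,-0.1,0,-0.1,0,0,0,0,-0.1,0,-0.3,0,0,0,0,-0.1,0,-0.3,0,0,0,0,-0.1,0,-0.3,0,0,0,0,-0.1,0,-0.3],
)

```text
time: 20.6
tool_pos: [0.5595, -0.2291, 0.1893]
ee_rot: [3.141, 0.0, -0.248]
wrist_force: [0.3, 0.1, 1.0]
width: 0.0608
finger_force: 0.0
```

move_arm(
  deltas=[0,0,0,0,0,-1,-0.3,0,0,0,0,0,-3,-0.3,0,0,0,0,0,-6,-0.3,0,0,0,0,0,-9,-0.3,0,0,0,0,0,-12,-0.3,0,0,0,0,0,-14,-0.3,0,0,0,0,0,-14,-0.3,0,0,0,0,0,-14,-0.3],
)

```text
time: 21.4
tool_pos: [0.5597, -0.2291, 0.3296]
ee_rot: [3.141, -0.001, -0.248]
wrist_force: [0.6, -0.3, -0.4]
width: 0.0613
finger_force: 0.0
```

```bash
python3 - <<'E'
from h import *
import pickle
o=robot.get_obs(); print(o["tool_pos"],o["wrist_force"],o["width"])
th=np.radians(75.7);by=np.array([np.cos(th),np.sin(th)]);bx=np.array([by[1],-by[0]]);v0=np.array([.4968,-.2141])
w=cam("wrist"); P=cloud(w); z=P[...,2]; V,U=np.mgrid[:384,:512]
hsv=cv2.cvtColor(w["image"],cv2.COLOR_RGB2HSV)
b=((P[...,:2]-v0)@np.c_[bx,by])
k=(abs(b[...,0]-.064)<.014)&(abs(b[...,1])<.03)&(z>.19)&(z<.25)&(V<270); q=P[k]; print("knob",k.sum(),np.percentile(q[:,2],[50,90]),np.median(b[k],0))
k=(abs(b[...,0]-.064)<.03)&(abs(b[...,1])<.06)&(z>.06)&(z<.07); print("saddle z",np.median(z[k]),np.percentile(b[k],[2,98],axis=0)); k=(z>.02)&(z<.036); print("bed",np.median(z[k]))
s=cam("side"); pickle.dump((w,s),open("s7.pkl","wb")); 
a=cv2.resize(s["image"][130:300,190:310],(400,566),interpolation=cv2.INTER_CUBIC); c=cv2.resize(w["image"][100:300,180:320],(396,566),interpolation=cv2.INTER_CUBIC)
cv2.imwrite("pics/s7.png",np.hstack([a,c])[...,::-1])
E
```

```text
[ 0.55967592 -0.22906057  0.32959929] [ 0.60418608 -0.33619526 -0.38704272] 0.061293464841864216
knob 545 [0.20924495 0.21049364] [0.06595415 0.00025452]
saddle z 0.06459914711814727 [[ 0.04226979 -0.02790345]
 [ 0.0853197   0.02743106]]
bed 0.028084334851671278
```

View pics/s7.png

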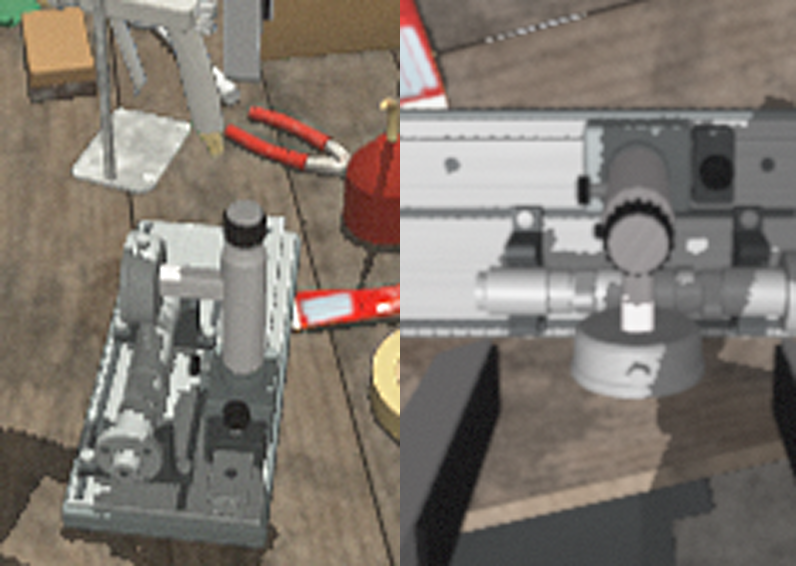

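The camshaft lies in both V-blocks, and the saddle is against the stop and centred at bench y ≈ 0. The knob has dropped 27.5 mm between the wrist pictures before and after, which matches a head travel of 35 mm. The oil can is standing.

```bash
python3 -c "
from bench import robot; print(robot.close_job())"
```

```text
the job is handed in; nothing more can be done
None
```

The job is handed in. The camshaft lies in both V-blocks with its flange away from the parked gauge, and the stand is against the stop. By arm and camera measurement the gauge head is down about 35 mm, so the plunger should be pressed in about 5 mm (I did not read the dial itself). The oil can is still standing.

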